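# Pack the bracket-fixing kit into its foam tray

### The job

Pack the kit for fixing a bracket into the tray with the four foam inserts: the shorter of the two open-ended spanners, the soapstone in its flat silver holder, the bolt and the tape measure (standing upright as it does now), each lying lengthwise and fully down on the floor of the recess that is cut for its size. The longer spanner and the round black marker do not belong to the kit: leave them lying where they are.

Things in the scene. Friction and masses are not known exactly. Their poses are not given: they have to be found in the camera images.
- short_spanner_mid (a point): The shorter open-ended spanner, plain steel, 150 mm long, heads 28 mm wide, shank 14 mm wide, 6 mm thick, 0.12 kg. Belongs in the kit. Grasp the shank at its middle. Point: centre of the thing, half-way up; y along its length, z up; starts with its length within 0.4 rad of world x.
- soapstone_mid (a point): Soapstone in a flat holder: a slim pale bar, half silver holder, half off-white stone, 100 mm long, 13 mm wide, 7 mm high, 0.03 kg. Belongs in the kit. Point: centre of the thing, half-way up; y along its length, z up; starts with its length within 0.4 rad of world x.
- bolt_mid (a point): Steel hexagon-head bolt, 56 mm long over all, shank about 9 mm thick, head 14 to 16 mm wide at its +y end, 0.03 kg. Belongs in the kit. Grasp the shank at its middle; the point lies on the shank's axis, 7 mm above the table, half-way along the bolt. Point: centre of the thing, half-way up; y along its length, z up; starts with its length within 0.4 rad of world x.
- tape_measure_mid (a point): Yellow tape measure standing upright, 34 mm wide (x), 72 mm long (y), about 70 mm high, 0.22 kg. Belongs in the kit. Grasp across its 34 mm width. The point is 33 mm above its underside. In the tray it towers over its neighbours and would foul a gripper there: best packed last. Point: centre of the thing, half-way up; y along its length, z up; starts with its length within 0.4 rad of world x.
- long_spanner_mid (a point): The longer open-ended spanner, same make, 196 mm long, heads 36 mm wide, 6 mm thick. Does not belong in the kit: stays where it lies (it fits no recess). Point: centre of the thing, half-way up; y along its length, z up; starts with its length within 0.4 rad of world x.
- marker_mid (a point): Black round paint marker, 132 mm long, 14 mm thick. Does not belong in the kit: stays where it lies (it is too long for the soapstone's recess). Point: centre of the thing, half-way up; y along its length, z up; starts with its length within 0.4 rad of world x.
- insert_spanner_floor (a point): Dark foam insert with the recess for the shorter spanner: 166 x 44 mm, narrowed to 32 mm just either side of the channel, 10 mm deep, light grey floor. Point: centre of the recess floor, 10 mm above the table; x along the recess, y across, z up. Four inserts, each 184 x 64 mm, lie side by side, 66 mm apart, in a shallow grey steel tray (192 x 270 mm) that stands firm.
- insert_soapstone_floor (a point): Dark foam insert with the recess for the soapstone: a slot 116 x 30 mm, 10 mm deep, light grey floor. Point: centre of the recess floor, 10 mm above the table; x along the recess, y across, z up. A finger channel 44 mm wide, level with the floors, crosses the middle of all four inserts along y, open at both sides of the tray.
- insert_bolt_floor (a point): Dark foam insert with the recess for the bolt: 80 x 32 mm, the shortest, 10 mm deep, light grey floor. Point: centre of the recess floor, 10 mm above the table; x along the recess, y across, z up. Fingers holding a thing by its middle can go down in the channel beside it.
- insert_tape_floor (a point): Dark foam insert with the recess for the tape measure: 88 x 50 mm, the widest, 10 mm deep, light grey floor. Point: centre of the recess floor, 10 mm above the table; x along the recess, y across, z up. Open only part way on release: the next insert's centre is 66 mm off.
There are look-alikes about, which are no part of the job. Several things look just like the part that bears tape_measure_mid: the one meant starts farthest from the robot's base.

How it is judged:
At the end, for the whole second after the job is handed in: Each of the four rests on the floor of its own recess: centred to 12-14 mm (bolt 17), at most 3.5 mm too high, level, lengthwise to 0.4 rad, tape measure upright to 0.1 rad; longer spanner and marker within 30 mm of where they lay; all at rest (x of short_spanner_mid in the frame of insert_spanner_floor between -0.014 and 0.014 m and y of short_spanner_mid in the frame of insert_spanner_floor between -0.012 and 0.012 m and z of short_spanner_mid in the frame of insert_spanner_floor between -0.001 and 0.0065 m and angle between the y axis of short_spanner_mid and the x axis of insert_spanner_floor, either way round below 0.4 rad and angle between short_spanner_mid's own y axis and vertical between 1.5 and 1.64 rad and linear speed of each of short_spanner, soapstone, bolt, tape_measure below 0.02 m/s and x of soapstone_mid in the frame of insert_soapstone_floor between -0.014 and 0.014 m and y of soapstone_mid in the frame of insert_soapstone_floor between -0.012 and 0.012 m and z of soapstone_mid in the frame of insert_soapstone_floor between -0.0005 and 0.007 m and angle between the y axis of soapstone_mid and the x axis of insert_soapstone_floor, either way round below 0.4 rad and angle between soapstone_mid's own y axis and vertical between 1.5 and 1.64 rad and x of bolt_mid in the frame of insert_bolt_floor between -0.017 and 0.017 m and y of bolt_mid in the frame of insert_bolt_floor between -0.014 and 0.014 m and z of bolt_mid in the frame of insert_bolt_floor between 0.003 and 0.0105 m and angle between the y axis of bolt_mid and the x axis of insert_bolt_floor, either way round below 0.4 rad and angle between bolt_mid's own y axis and vertical between 1.5 and 1.64 rad and x of tape_measure_mid in the frame of insert_tape_floor between -0.014 and 0.014 m and y of tape_measure_mid in the frame of insert_tape_floor between -0.013 and 0.013 m and z of tape_measure_mid in the frame of insert_tape_floor between 0.029 and 0.0365 m and angle between the y axis of tape_measure_mid and the x axis of insert_tape_floor, either way round below 0.4 rad and angle between tape_measure_mid's own y axis and vertical between 1.5 and 1.64 rad and angle between tape_measure_mid's own z axis and vertical below 0.1 rad and distance of each of long_spanner_mid, marker_mid from where it was at the start of the episode below 0.03 m); the robot touches nothing.
It fails at once if the longer spanner or the marker is moved more than 30 mm from where it lay (distance of any of long_spanner_mid, marker_mid from where it was at the start of the episode above 0.03 m).
It also fails if it takes over 106 s, if anything falls off the work surface, if the arm or the gripper's body presses on something with over 40 N, if the wrist force passes 120 N, or if a joint passes its speed limit or range.

### The arm

A 7-joint arm with a two-finger parallel gripper is mounted at the origin on the work surface; the furniture and walls round the work are solid. World frame = base frame: x ahead of the robot, y to its left, z up, the work surface at z = 0. Lengths are in m, angles in rad, forces in N, time in s.
With the tool pointing down it reaches from about 0.425 to 0.925 m from the base axis. Payload 6.8 kg.
Tool frame: the origin (TCP) lies on the front face of the gripper's body, between the roots of the fingers; the fingertips stand 73 mm ahead of it and the grasp point (between the pads) lies 54 mm ahead of it (env.nose_length is the distance from the TCP to the fingertips, in m); z points along the fingers, y is the line along which they close (so a half turn about z gives the same grasp; the last joint's range is limited). The gripper opens to 85 mm and grips with 20 to 120 N. Pads are 22 mm wide; open, the fingers measure 114 mm over their backs; the gripper's body (76 mm by 85 mm) begins 54 mm behind the grasp point. The pads swing forward as they close: fully open they stand 13 mm farther back than shut.
Start: joints at [-0.108, 0.477, 0.022, 1.555, -0.011, 1.109, -0.083], TCP at [0.675, 0, 0.304] pointing down, gripper open.
Joint ranges: [-2.96, 2.96], [-0.34, 2.1], [-1.41, 1.46], [0.24, 2.44], [-1.37, 4.51], [0.17, 1.92], [-2.96, 2.96]. Speed limits (rad/s): [2.39, 2.39, 3.14, 3.14, 3.14, 3.14, 3.14].

### API

Orientations are given as a unit quaternion [w, x, y, z].
In Python, from cell import env, kin, camera, calibration, job gives the robot as it stands. The module is installed in compiled form; this text tells all that it offers. Calls block until the motion is done:
- env.reach(position, orientation): joint-space move of the TCP to a pose.
- env.movel(position, velocity=0.15, rot=None, stop_force=None): straight line of the TCP; rot=None keeps the orientation; velocity is the mean speed in m/s. With stop_force (N) it stops when the force on the tool has changed by that much, and returns True; else False.
- env.goto_joints(angles): joint-space move.
- env.grip(opening, f_grip=None): finger opening in m; f_grip is the grip in N (None keeps the last); returns when the fingers have stopped.
- env.dwell(seconds).
- kin.inverse_kinematics(position, orientation): joint angles nearest the present ones, or None.
- env.get_state(): the state.
- camera(name): name is "scene" or "side" or "wrist"; returns (picture, depth): 420x560x3 uint8, blue, green, red; 420x560 float32, m along the optical axis (not along the pixel's ray), 0 where there is no reading.
- calibration(name): a dict with "fx", "fy", "cx", "cy" (pixels), "k1" (the pictures are not rectified: a ray, as slopes to the right and down, at radius r is drawn at 1 + k1 r^2 times it, then the intrinsics apply), "rvec" (rotation vector, rad) and "tvec" (3), from world to camera coordinates, as OpenCV has them. Camera axes: x right, y down, z forward; pixel columns grow to the right and rows downward; lengths in m; the calibration is good to about 2 mm. A picture is of the moment at which its call begins: read the wrist's pose just before it. calibration takes no time and is no camera call; for the wrist camera it gives the pose at the moment of the call.
A pose or a line that the arm cannot do raises env.PlanningError and nothing moves.
- job.job_done(): hands the job in; it is judged then, once.
The state is a dict: "time": time; "qpos": joint angles; "joint_velocities": joint speeds; "joint_torque": joint torques, N m; "tcp_pos": TCP position; "orientation": TCP orientation; "force": force on the tool from outside, world axes, zero at the start; "torque": the same for the moment, N m; "opening": finger opening in m; "gripper_force": force on a finger pad.
Only numpy, scipy, OpenCV 4.12 (cv2) and the standard library are available. Lean on these libraries where they do the work, as an engineer would, in place of code of your own. Each camera call takes 0.05 s, during which the arm holds its last target. There are 200 camera calls.

## Working session

There is one attempt and no reset: what is moved stays moved. The work goes in short steps, each a Python script; the robot and the scene stay as the last script left them, time stands still between calls to the robot, and variables do not carry over. Pictures are saved under pics/ and viewed, at most 14 in all, crops included, and the job is handed in when it is done.

```bash
mkdir -p pics; ls
python3 - <<'E'
from cell import env,camera,calibration
import cv2,numpy as np
for n in("scene","side","wrist"):
    c=calibration(n); p,d=camera(n); cv2.imwrite(f"pics/{n}0.png",p); np.savez(f"{n}0.npz",p=p,d=d,**{k:np.array(v) for k,v in c.items()})
    R=cv2.Rodrigues(np.array(c["rvec"],float))[0]; print(n,c["fx"],c["k1"],-R.T@np.array(c["tvec"]),R[2], (d==0).mean())
print(env.get_state()["time"])
E
```

```text
pics
scene 544.2424623690406 0.07664254598749623 [-0.09634692 -0.91401268  1.13492827] [ 0.32928878  0.61417103 -0.71719095] 0.004209183673469388
side 423.45635634738284 -0.02998984299510968 [ 0.1886844  -0.81098406  0.80845472] [ 0.18290987  0.73257733 -0.6556481 ] 0.004098639455782313
wrist 359.90783558605176 -0.04973217263807235 [0.67602437 0.07399503 0.3730817 ] [-4.82522900e-04 -2.89832155e-01 -9.57077369e-01] 0.003915816326530612
0.15
```

View pics/scene0.png

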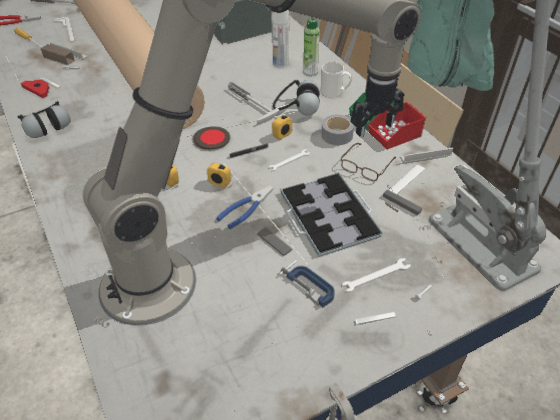

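View pics/wrist0.png

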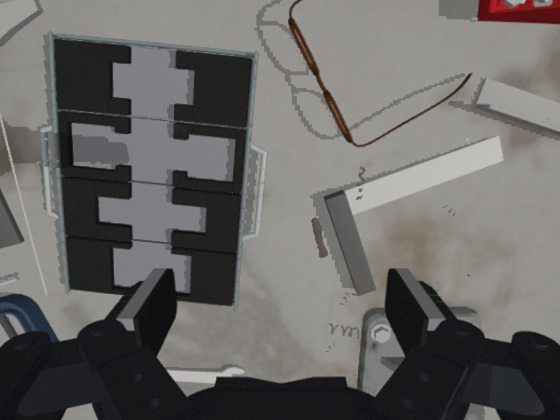

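View pics/side0.png

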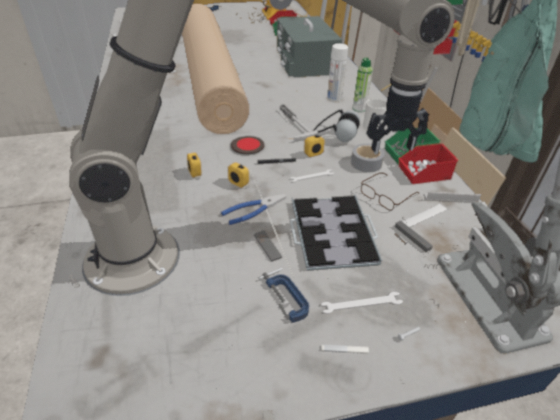

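The scene and side views show these items, in scene pixels:
- spanners at (375,275) and (290,160)
- soapstone at (375,319)
- bolt at (423,293)
- marker at (250,150)
- three tape measures at (175,175), (218,175) and (283,127)
- tray at (330,212)

The wrist view shows the four recesses.

```bash
cat > h.py <<'E'
import numpy as np,cv2
def load(n): 
    z=np.load(n+".npz"); return {k:z[k] for k in z.files}
def cam(c): 
    R=cv2.Rodrigues(np.array(c["rvec"],float))[0]; return R,np.array(c["tvec"],float).ravel()
def proj(c,P):
    R,t=cam(c); q=np.asarray(P)@R.T+t; s=q[...,:2]/q[...,2:]; s=s*(1+float(c["k1"])*(s**2).sum(-1,keepdims=True))
    return s*[float(c["fx"]),float(c["fy"])]+[float(c["cx"]),float(c["cy"])]
def rays(c,uv):
    R,t=cam(c); d=(np.asarray(uv,float)-[float(c["cx"]),float(c["cy"])])/[float(c["fx"]),float(c["fy"])]; s=d.copy()
    for _ in range(10): s=d/(1+float(c["k1"])*(s**2).sum(-1,keepdims=True))
    return -R.T@t, np.concatenate([s,np.ones(s.shape[:-1]+(1,))],-1)@R
def onplane(c,uv,z):
    o,r=rays(c,uv); return o+r*((z-o[2])/r[...,2:])
def cloud(c,d):
    v,u=np.mgrid[:420,:560]; o,r=rays(c,np.stack([u,v],-1)); return o+r*d[...,None]
def tri(c1,p1,c2,p2):  # midpoint of two rays, gap
    o1,r1=rays(c1,np.array(p1));o2,r2=rays(c2,np.array(p2)); A=np.stack([r1,-r2],1); k=np.linalg.lstsq(A,o2-o1,rcond=None)[0]
    a,b=o1+k[0]*r1,o2+k[1]*r2; return (a+b)/2,np.linalg.norm(a-b)
def ortho(c,img,x0,x1,y0,y1,z,mm=1.0):
    # columns: y decreasing to the right, rows: x decreasing downward
    xs=np.arange(x1,x0,-mm/1000); ys=np.arange(y1,y0,-mm/1000); X,Y=np.meshgrid(xs,ys,indexing="ij")
    m=proj(c,np.stack([X,Y,0*X+z],-1)).astype(np.float32); return cv2.remap(img,m[...,0],m[...,1],cv2.INTER_LINEAR)
E
python3 - <<'E'
from h import *
for n in("scene0","side0"):
    c=load(n); o=ortho(c,c["p"],.35,.95,-.40,.40,.004,1); cv2.imwrite(f"pics/o_{n}.png",o)
    W=cloud(c,c["d"]); 
    for x,y in((.45,-.4),(.6,.1),(.55,-.3)):
        u,v=proj(c,np.array([x,y,0.])).astype(int); print(n,W[v-3:v+4,u-3:u+4,2].mean(),W[v-3:v+4,u-3:u+4,2].std())
E
```

```text
scene0 0.0007366426447825702 0.0021512223881604647
scene0 0.014906531441032564 0.004742272001291828
scene0 0.046851387163066374 0.22446705857193064
side0 0.000311437097686048 0.0016614841270933933
side0 0.017172908228752407 0.004993460640274979
side0 2.0437409861818087e-05 0.0012024421611649449
```

View pics/o_scene0.png

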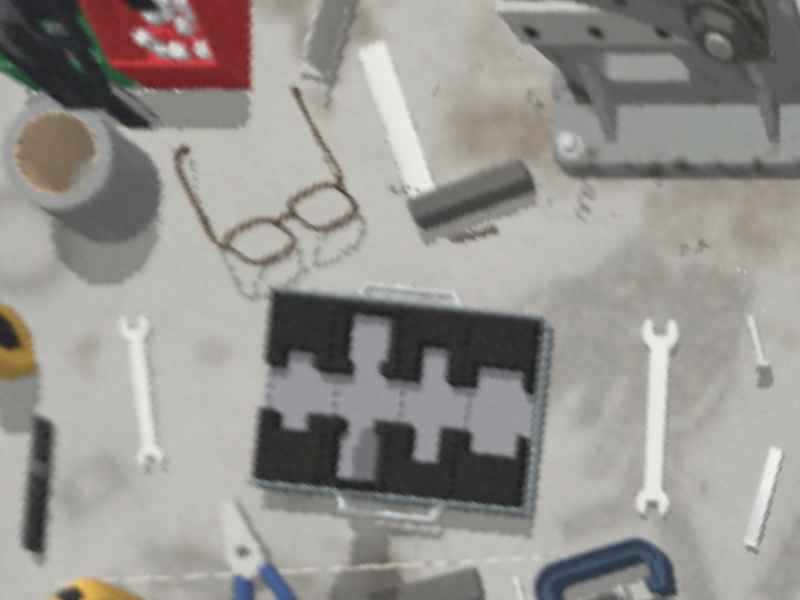

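The orthophoto has row = 0.95−x and column = 0.40−y, in mm:
- short spanner at (143,392), about 150 mm long
- long spanner at (657,418), about 196 mm long
- bolt at (760,349) and soapstone at (763,499)
- recesses from left to right: bolt, spanner, soapstone, tape

Next I measure these with masks in both views.

Run:
```python
from h import *
def obj(c,box,z,thr=None,dark=False,minA=15):
    x0,x1,y0,y1=box; P=np.array([[x0,y0,z],[x1,y0,z],[x1,y1,z],[x0,y1,z]]); m=np.zeros((420,560),np.uint8)
    cv2.fillPoly(m,[proj(c,P).round().astype(np.int32)],255)
    g=c["p"].max(2) if not dark else c["p"].max(2)
    vals=g[m>0]; t=thr if thr else np.median(vals)+18
    k=((g<t) if dark else (g>t))&(m>0); cs=cv2.findContours(k.astype(np.uint8),0,1)[0]
    q=max(cs,key=cv2.contourArea); return q[:,0,:].astype(float),t
def rect(P): 
    (cx,cy),(w,h),a=cv2.minAreaRect((P[:,:2]*1000).astype(np.float32)); b=cv2.boxPoints(((cx,cy),(w,h),a)); e=[b[1]-b[0],b[2]-b[1]]; L=max(e,key=np.linalg.norm)
    yaw=np.arctan2(L[1],L[0]); yaw=(yaw+np.pi/2)%np.pi-np.pi/2
    return np.array([cx,cy]),sorted((w,h)),yaw
S,D,W=load("scene0"),load("side0"),load("wrist0")
for name,box,z in(("short",(.46,.655,.22,.30),.006),("long",(.42,.66,-.30,-.21),.006),("soap",(.39,.51,-.40,-.325),.007),("bolt",(.56,.65,-.385,-.335),.007)):
    cen=[]
    for n,c in(("scene",S),("side",D)):
        q,t=obj(c,box,z); cc,wh,yaw=rect(onplane(c,q,z)); cen.append(proj(c,np.array([*cc/1000,z]))); print(name,n,t,cc.round(1),np.round(wh,1),round(yaw,3))
    p,g=tri(S,cen[0],D,cen[1]); print("   tri",p.round(4),round(g,4))
cen=[]
for n,c in(("scene",S),("side",D),("wrist",W)):
    q,t=obj(c,(.42,.67,-.16,.155),.02,thr=75,dark=True); cc,wh,yaw=rect(onplane(c,q,.02)); cen.append(proj(c,np.array([*cc/1000,.02]))); print("foam",n,cc.round(1),np.round(wh,1),round(yaw,3))
for a,b,i,j in((S,W,0,2),(D,W,1,2),(S,D,0,1)): print("tri",tri(a,cen[i],b,cen[j]))
# yellow tapes
for n,c in(("scene",S),("side",D)):
    h=cv2.inRange(cv2.cvtColor(c["p"],cv2.COLOR_BGR2HSV),(18,120,90),(32,255,255)); k,l,s,ct=cv2.connectedComponentsWithStats(h); Wc=cloud(c,c["d"])
    for i in range(1,k):
        if s[i,4]>80: P=Wc[l==i]; P=P[P[:,2]>.05]; print("tape",n,ct[i].round(),s[i,4],P.mean(0).round(3) if len(P) else 0, P[:,2].max().round(3) if len(P) else 0)
```

```text
short scene 205.0 [559.8 256.7] [ 26.  145.9] 0.127
short side 196.0 [557.6 252.7] [ 20.5 132.8] 0.108
   tri [0.5606 0.2594 0.0021] 0.0026
long scene 185.0 [ 532.2 -256.6] [ 36.2 192.5] -0.047
long side 181.0 [ 532.2 -258.7] [ 36.6 191.5] -0.061
   tri [ 0.536  -0.2527 -0.0018] 0.0013
soap scene 202.0 [ 452.9 -364. ] [12.7 99.3] -0.281
soap side 194.0 [ 450.9 -368.2] [12.6 98.4] -0.242
   tri [ 0.452  -0.3658  0.0064] 0.0039
bolt scene 198.0 [ 607.1 -356.2] [ 8.6 48.8] 0.33
bolt side 191.0 [ 604.5 -360.8] [ 4.9 47.3] 0.298
   tri [ 0.6094 -0.3551  0.0007] 0.0042
foam scene [596.9 -17.5] [ 73.4 265.8] 1.464
foam side [595.3 -22.6] [ 70.7 262.6] 1.465
foam wrist [597.6 -29. ] [104.7 295.5] 1.325
tri (array([ 0.59598808, -0.0248991 ,  0.02632725]), np.float64(0.0075176479056404556))
tri (array([ 0.59596685, -0.02695022,  0.02294535]), np.float64(0.005116160260865244))
tri (array([ 0.60300588, -0.00899971,  0.0078315 ]), np.float64(0.002811857449839731))
tape scene [22. 33.] 85 0 0
tape scene [281. 127.] 277 [0.592 0.374 0.062] 0.072
tape scene [219. 174.] 324 [0.315 0.251 0.068] 1.135
tape scene [172. 177.] 154 [0.191 0.299 0.078] 1.135
tape side [218.   1.] 127 0 0
tape side [269.  10.] 112 [0.768 1.907 0.078] 0.129
tape side [311.   6.] 246 0 0
tape side [329.  11.] 148 0 0
tape side [339.  16.] 240 [ 0.189 -0.811  0.808] 0.808
tape side [479.  42.] 263 [1.675 1.084 0.096] 0.808
tape side [313. 145.] 261 [0.586 0.352 0.073] 0.808
tape side [194. 165.] 215 [0.188 0.329 0.062] 0.074
tape side [239. 174.] 290 [0.316 0.244 0.066] 0.808
```

```bash
cat >> h.py <<'E'
from scipy.spatial.transform import Rotation as Ro
def quat(yaw,s=1):  # tool down, object length at yaw, pads close across it
    y=s*np.array([-np.sin(yaw),np.cos(yaw),0]); z=np.array([0,0,-1.]); q=Ro.from_matrix(np.stack([np.cross(y,z),y,z],1)).as_quat(); return [float(q[3]),*map(float,q[:3])]
E
python3 - <<'E'
from h import *
from cell import env,kin
st=env.get_state(); q=st["orientation"]; print(Ro.from_quat([*q[1:],q[0]]).as_matrix().round(2), env.nose_length)
W=load("wrist0"); print("tcp foot px",proj(W,np.array([[.675,0,0],[.675,0,.2]])))
for n,x,y,a in(("soap",.452,-.365,-.26),("bolt",.604,-.358,.31),("short",.56,.257,.12),("tape",.6,.37,0),("tray",.59,-.02,-.1)):
    for s in(1,-1):
        for z in(.075,.2,.25): 
            j=kin.inverse_kinematics([x,y,z],quat(a,s)); print(n,s,z,None if j is None else np.round(j,2))
# tray from the three views: dark foam, both halves
for n in("scene0","side0","wrist0"):
    c=load(n); o=ortho(c,c["p"],.47,.72,-.16,.15,.02,.5); k=(o.max(2)<75).astype(np.uint8); 
    k=cv2.morphologyEx(k,cv2.MORPH_OPEN,np.ones((7,7))); m,l,s,ct=cv2.connectedComponentsWithStats(k); big=np.isin(l,[i for i in range(1,m) if s[i,4]>3000])
    v,u=np.nonzero(big); P=np.stack([720-.5*v,150-.5*u],1).astype(np.float32); r=cv2.minAreaRect(P); print(n,r)
    o=ortho(c,c["p"],.47,.72,-.16,.15,.01,.5); g=o.max(2);print(cv2.mean(g[200:260,270:330]))
E
```

```text
[[-0.  1. -0.]
 [ 1.  0. -0.]
 [-0. -0. -1.]] 0.0726
tcp foot px [[279.67256469 171.31343311]
 [278.68004375 246.48121942]]
soap 1 0.075 [ 0.7   0.63 -0.16  1.92  0.17  0.6   1.73]
soap 1 0.2 [ 0.67  0.45 -0.13  1.87  0.08  0.83  1.81]
soap 1 0.25 [ 0.66  0.38 -0.11  1.83  0.05  0.93  1.84]
soap -1 0.075 [ 0.29  0.67  0.38  1.95 -0.42  0.6  -0.89]
soap -1 0.2 [ 0.21  0.48  0.47  1.9  -0.29  0.83 -1.  ]
soap -1 0.25 [ 0.19  0.41  0.49  1.87 -0.24  0.92 -1.04]
bolt 1 0.075 [ 0.65  0.79 -0.31  1.6   0.31  0.79  2.09]
bolt 1 0.2 [ 0.65  0.64 -0.3   1.55  0.21  0.98  2.17]
bolt 1 0.25 [ 0.64  0.59 -0.29  1.52  0.18  1.06  2.19]
bolt -1 0.075 [ 0.28  0.79  0.25  1.64 -0.26  0.75 -0.61]
bolt -1 0.2 [ 0.23  0.64  0.32  1.59 -0.24  0.95 -0.63]
bolt -1 0.25 [ 0.22  0.59  0.35  1.55 -0.22  1.04 -0.64]
short 1 0.075 [-0.29  0.69 -0.33  1.83  0.34  0.68  0.88]
short 1 0.2 [-0.24  0.52 -0.39  1.77  0.24  0.89  0.95]
short 1 0.25 [-0.23  0.47 -0.4   1.73  0.21  0.98  0.98]
short -1 0.075 [-0.7   0.68  0.23  1.86 -0.24  0.63 -1.77]
short -1 0.2 [-0.72  0.5   0.25  1.81 -0.16  0.85 -1.84]
short -1 0.
[... 395 characters left out ...]
075 [ 0.12  0.65 -0.25  1.9   0.26  0.62  1.17]
tray 1 0.2 [ 0.15  0.47 -0.29  1.84  0.17  0.85  1.25]
tray 1 0.25 [ 0.16  0.41 -0.29  1.8   0.14  0.95  1.27]
tray -1 0.075 [-0.29  0.66  0.29  1.93 -0.32  0.6  -1.46]
tray -1 0.2 [-0.34  0.48  0.36  1.88 -0.22  0.83 -1.55]
tray -1 0.25 [-0.36  0.41  0.37  1.84 -0.18  0.93 -1.58]
scene0 ((545.0194091796875, -11.963211059570312), (266.5029602050781, 177.92393493652344), 83.97246551513672)
(78.23194444444445, 0.0, 0.0, 0.0)
side0 ((543.7362670898438, -17.007827758789062), (264.1427001953125, 174.57489013671875), 84.07937622070312)
(87.16083333333333, 0.0, 0.0, 0.0)
wrist0 ((560.0, -15.0), (289.0, 179.0), 90.0)
(103.19027777777778, 0.0, 0.0, 0.0)
```

```bash
cat >> h.py <<'E'
def look(name):
    from cell import camera,calibration
    c=calibration("wrist"); p,d=camera("wrist"); np.savez(name+".npz",p=p,d=d,**{k:np.array(v) for k,v in c.items()})
E
python3 - <<'E'
from h import *
from cell import env
t=lambda: print(round(env.get_state()["time"],2))
env.reach([.545,-.015,.30],quat(-.1)); look("wtray"); t()
env.reach([.452,-.365,.2],quat(-.26)); look("wsoap"); t()
o=[]
c=load("wtray"); a=ortho(c,c["p"],.42,.67,-.18,.15,.01,.8)
c=load("wsoap"); b=c["p"]
im=np.zeros((600,800,3),np.uint8); im[:a.shape[0],:a.shape[1]]=a; im[:210,420:700]=cv2.resize(b,(280,210))
b=ortho(c,c["p"],.38,.53,-.44,-.29,.007,.5); im[290:590,420:720]=b[:300,:300]; cv2.imwrite("pics/a1.png",im)
E
```

```text
1.45
2.9
```

View pics/a1.png

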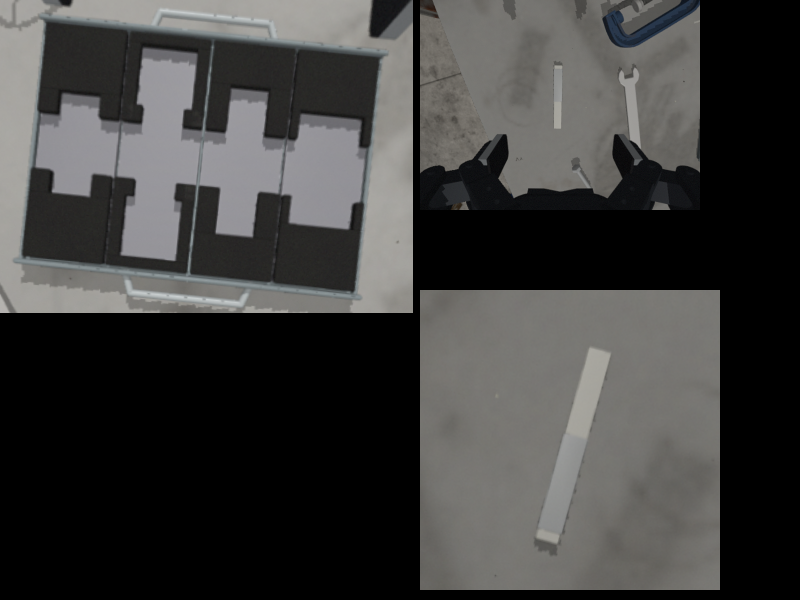

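The tray is clear: lanes run bolt, spanner, soapstone, tape at crop columns 75, 155, 240 and 325, rows about 145–170. The soapstone lies alone at crop (575,445).

```bash
cat >> h.py <<'E'
def bright(c,x0,x1,y0,y1,z,off=18,mm=.5,thr=None):
    """biggest brighter-than-surroundings blob on plane z: centre, size, yaw (m, rad)"""
    o=ortho(c,c["p"],x0,x1,y0,y1,z,mm); g=cv2.GaussianBlur(o.max(2),(3,3),0); k=(g>(thr or np.median(g)+off)).astype(np.uint8)
    k=cv2.morphologyEx(k,cv2.MORPH_CLOSE,np.ones((5,5))); q=max(cv2.findContours(k,0,1)[0],key=cv2.contourArea)[:,0,:]
    P=np.stack([x1-q[:,1]*mm/1000,y1-q[:,0]*mm/1000],1); r=cv2.minAreaRect((P*1000).astype(np.float32)); b=cv2.boxPoints(r); L=max([b[1]-b[0],b[2]-b[1]],key=np.linalg.norm)
    return np.array(r[0])/1000,sorted(r[1]),(np.arctan2(L[1],L[0])+np.pi/2)%np.pi-np.pi/2
E
python3 - <<'E'
from h import *
c=load("wsoap"); r=bright(c,.39,.51,-.42,-.31,.007); print(r)
S=load("scene0"); r2=bright(S,.39,.51,-.42,-.31,.007); print(r2,tri(c,proj(c,np.array([*r[0],.007])),S,proj(S,np.array([*r2[0],.007]))))
c=load("wtray")
def corners(c,z):
    o=ortho(c,c["p"],.42,.67,-.18,.15,z,.5); k=(o.max(2)<80).astype(np.uint8); k=cv2.morphologyEx(k,cv2.MORPH_OPEN,np.ones((9,9)))
    m,l,s,_=cv2.connectedComponentsWithStats(k); print([tuple(x) for x in s if x[4]>2000]); b=np.isin(l,[i for i in range(1,m) if s[i,4]>2000 and s[i,1]+s[i,3]<495 and s[i,1]>5]); v,u=np.nonzero(b); return cv2.minAreaRect(np.stack([670-.5*v,150-.5*u],1).astype(np.float32))
r=corners(c,.02); print(r)
r2=corners(S,.02); print(r2)
f=lambda r:np.array([*r[0],20])/1000
print("foam tri",tri(c,proj(c,f(r)),S,proj(S,f(r2))))
# recess floors in tray frame
yaw=np.deg2rad(r[2]); yaw=(yaw+np.pi/4)%(np.pi/2)-np.pi/4; C=np.array(r[0]); print("yaw",yaw)
o=ortho(c,c["p"],.42,.67,-.18,.15,.01,.5); k=o.min(2)>110; v,u=np.nonzero(k); P=(np.stack([670-.5*v,150-.5*u],1)-C)@np.array([[np.cos(yaw),-np.sin(yaw)],[np.sin(yaw),np.cos(yaw)]])
P=P[(abs(P[:,0])<88)&(abs(P[:,1])<131)]
for y0,hl in((99,40),(33,83),(-33,58),(-99,44)):
    L=P[abs(P[:,1]-y0)<30]; m=L[abs(L[:,1]-y0)<8]; e=L[(abs(L[:,0])>28)&(abs(L[:,0])<hl-2)]
    print(y0,"x",np.percentile(m[:,0],[.5,99.5]).round(1),"y end",np.percentile(e[:,1],[2,98]).round(1))
E
```

```text
(array([ 0.45278729, -0.3664834 ]), [11.631393432617188, 99.05511474609375], np.float32(-0.27542603))
(array([ 0.45301416, -0.36382553]), [13.804734230041504, 100.89132690429688], np.float32(-0.2782997)) (array([ 0.45131122, -0.36598834,  0.01126738]), np.float64(0.0007312738003575507))
[(np.int32(0), np.int32(0), np.int32(660), np.int32(501), np.int32(221370)), (np.int32(584), np.int32(0), np.int32(70), np.int32(69), np.int32(2908)), (np.int32(67), np.int32(43), np.int32(273), np.int32(170), np.int32(25824)), (np.int32(328), np.int32(71), np.int32(270), np.int32(170), np.int32(29191)), (np.int32(43), np.int32(272), np.int32(270), np.int32(164), np.int32(23738)), (np.int32(305), np.int32(301), np.int32(269), np.int32(162), np.int32(27219))]
((543.5011596679688, -9.950439453125), (261.0303955078125, 185.06057739257812), 83.84600830078125)
[(np.int32(0), np.int32(0), np.int32(660), np.int32(501), np.int32(215713)), (np.int32(65), np.int32(46), np.int32(541), np.int32(199), np.int32(59842)), (np.int32(40), np.int32(276), np.int32(540), np.int32(192), np.int32(55105))]
((540.9248657226562, -11.3330078125), (266.9355163574219, 186.8523712158203), 83.94884490966797)
foam tri (array([ 0.54316991, -0.00961329,  0.01759704]), np.float64(0.0017440512581825742))
yaw -0.10740741729176762
99 x [-39.   32.7] y end [ 85.7 114. ]
33 x [-82.5  75.3] y end [12.5 53.8]
-33 x [-57.3  50.6] y end [-47.4 -19.3]
-99 x [-43.2  36.5] y end [-123.2  -77.1]
```

```bash
cat >> h.py <<'E'
TC=np.array([.5433,-.0100]); TY=-.107
lane=lambda y0:TC+y0*np.array([-np.sin(TY),np.cos(TY)])
def pick(xy,yaw,z,pre,f=40,hover=.2):
    from cell import env
    env.reach([*xy,hover],quat(yaw)); env.grip(pre); env.movel([*xy,z+.03],.25); hit=env.movel([*xy,z],.06,stop_force=15)
    env.grip(0.0,f_grip=f); s=env.get_state(); print("grip opening",round(s["opening"],4),"F",round(s["gripper_force"],1),"hit",hit,"z",round(s["tcp_pos"][2],4))
    env.movel([*xy,z+.04],.1); env.movel([*xy,hover],.3); s=env.get_state(); print("lifted",round(s["opening"],4),"t",round(s["time"],1))
def place(y0,z,op,hover=.2,dx=0.):
    from cell import env
    xy=lane(y0)+dx*np.array([np.cos(TY),np.sin(TY)]); env.reach([*xy,hover],quat(TY)); print("held",round(env.get_state()["opening"],4)); env.movel([*xy,z+.03],.25); hit=env.movel([*xy,z],.04,stop_force=10)
    s=env.get_state(); print("down hit",hit,"z",round(s["tcp_pos"][2],4)); env.grip(op); env.movel([*xy,z+.04],.1); env.movel([*xy,hover],.3); print("t",round(env.get_state()["time"],1))
E
python3 - <<'E'
from h import *
from cell import env
pick([.452,-.366],-.276,.0748,.05)
place(-33,.0852,.035)
look("wt1")
env.reach([.600,-.358,.2],quat(.31)); look("wbolt")
im=np.zeros((420,800,3),np.uint8)
c=load("wt1"); a=ortho(c,c["p"],.44,.64,-.16,.14,.01,.75); im[:a.shape[0],:a.shape[1]]=a
c=load("wbolt"); b=ortho(c,c["p"],.55,.66,-.41,-.31,.007,.3); im[:b.shape[0],420:420+b.shape[1]]=b; cv2.imwrite("pics/a2.png",im)
E
```

```text
grip opening 0.0103 F 39.2 hit False z 0.0752
lifted 0.0101 t 6.2Traceback (most recent call last):
  File "<stdin>", line 4, in <module>
  File "h.py", line 45, in place
    xy=lane(y0)+dx*np.array([np.cos(TY),np.sin(TY)]); env.reach([*xy,hover],quat(TY)); print("held",round(env.get_state()["opening"],4)); env.movel([*xy,z+.03],.25); hit=env.movel([*xy,z],.04,stop_force=10)
                                                      ~~~~~~~~~^^^^^^^^^^^^^^^^^^^^^^
cell.PlanningError: the arm cannot take that pose within its joint ranges
```

Run:
```python
from h import *
from cell import env,kin
print(np.round(env.get_state()["qpos"],2),env.get_state()["tcp_pos"].round(3) if hasattr(env.get_state()["tcp_pos"],"round") else "")
for s in(1,-1):
  for z in(.0852,.2,.25,.3):
    for xy in (lane(-33),[.59,-.02]):
      j=kin.inverse_kinematics([*xy,z],quat(TY,s)); print(s,z,np.round(xy,3),None if j is None else np.round(j,2))
```

```text
[ 0.64  0.44 -0.08  1.87  0.05  0.83  1.82] [ 0.452 -0.366  0.201]
1 0.0852 [ -2.981 -32.821] None
1 0.0852 [ 0.59 -0.02] [ 0.05  0.63 -0.16  1.9   0.16  0.63  1.25]
1 0.2 [ -2.981 -32.821] None
1 0.2 [ 0.59 -0.02] [ 0.08  0.46 -0.2   1.85  0.12  0.84  1.29]
1 0.25 [ -2.981 -32.821] None
1 0.25 [ 0.59 -0.02] [ 0.09  0.4  -0.2   1.81  0.1   0.94  1.3 ]
1 0.3 [ -2.981 -32.821] None
1 0.3 [ 0.59 -0.02] [ 0.09  0.35 -0.21  1.76  0.08  1.04  1.32]
-1 0.0852 [ -2.981 -32.821] None
-1 0.0852 [ 0.59 -0.02] [-0.47  0.7   0.54  1.94 -0.57  0.66 -1.25]
-1 0.2 [ -2.981 -32.821] None
-1 0.2 [ 0.59 -0.02] [-0.47  0.5   0.53  1.88 -0.33  0.84 -1.45]
-1 0.25 [ -2.981 -32.821] None
-1 0.25 [ 0.59 -0.02] [-0.45  0.43  0.49  1.84 -0.25  0.93 -1.52]
-1 0.3 [ -2.981 -32.821] None
-1 0.3 [ 0.59 -0.02] [-0.42  0.36  0.44  1.79 -0.18  1.03 -1.58]
```

Millimetres were used where `lane` needs metres, which is my slip; nothing moved. I'll fix it and go on.

```bash
sed -i 's/^lane=lambda y0:TC+y0\*/lane=lambda y0:TC+y0\/1000*/' h.py
python3 - <<'E'
from h import *
from cell import env
print(lane(-33))
place(-33,.0852,.035)
look("wt1")
env.reach([.600,-.358,.2],quat(.31)); look("wbolt")
im=np.zeros((420,800,3),np.uint8)
c=load("wt1"); a=ortho(c,c["p"],.44,.64,-.16,.14,.01,.75); im[:a.shape[0],:a.shape[1]]=a
c=load("wbolt"); b=ortho(c,c["p"],.55,.66,-.41,-.31,.007,.3); im[:b.shape[0],420:420+b.shape[1]]=b; cv2.imwrite("pics/a2.png",im)
E
```

```text
[ 0.53977573 -0.04281127]
held 0.0102
down hit True z 0.0852
t 10.0
```

View pics/a2.png

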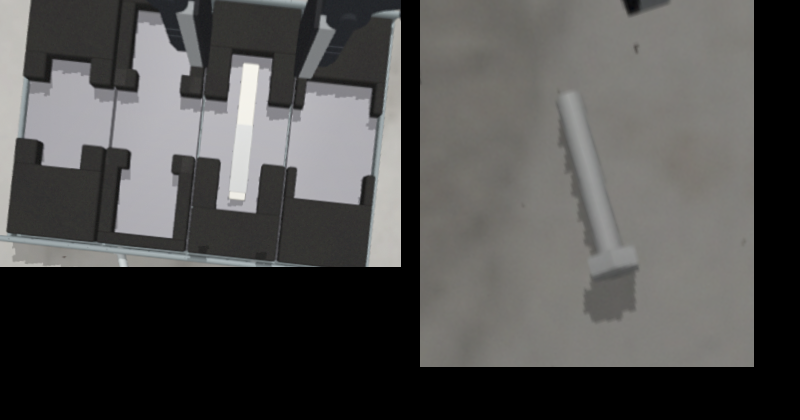

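Soapstone is flat in its slot, crop (243,132). The bolt's tip is at crop (568,93) and its head at (613,265), clear all round.

Run:
```python
from h import *
from cell import env
c=load("wbolt"); S=load("scene0"); r=bright(c,.56,.65,-.40,-.335,.007,off=14,mm=.3); s=bright(S,.56,.65,-.40,-.335,.007)
p=tri(c,proj(c,np.array([*r[0],.007])),S,proj(S,np.array([*s[0],.007]))); print(r,s,p)
# end points on plane: principal-axis check
assert abs(r[2]-.26)<.08 and np.linalg.norm(r[0]-[.606,-.361])<.004
pick(r[0],float(r[2]),.0752,.045)
place(99,.0858,.035)
look("wt2")
env.reach([.56,.257,.2],quat(.12)); look("wsp")
im=np.zeros((420,800,3),np.uint8)
c=load("wt2"); a=ortho(c,c["p"],.44,.64,-.16,.14,.01,.75); im[:a.shape[0],:a.shape[1]]=a
c=load("wsp"); b=ortho(c,c["p"],.47,.65,.19,.33,.006,.5); im[:b.shape[0],420:420+b.shape[1]]=b; cv2.imwrite("pics/a3.png",im)
print(bright(c,.47,.65,.21,.30,.006),bright(S,.47,.65,.21,.30,.006))
```

```text
(array([ 0.60619788, -0.36185474]), [7.930257797241211, 54.250064849853516], np.float32(0.36019337)) (array([ 0.60786853, -0.35679276]), [8.723691940307617, 50.42935562133789], np.float32(0.3147583)) (array([ 0.6027905 , -0.36190259,  0.0164033 ]), np.float64(0.0017901297659067192))Traceback (most recent call last):
  File "<stdin>", line 6, in <module>
AssertionError
```

Run:
```python
from h import *
c=load("wbolt"); S=load("scene0"); D=load("side0"); t={}
for n,c in(("w",c),("scene",S),("side",D)):
  for off in((8,12,16,20) if n=="w" else (14,)):
    mm=.3;o=ortho(c,c["p"],.56,.65,-.40,-.335,.007,mm); g=cv2.GaussianBlur(o.max(2),(5,5),0); k=(g>np.median(g)+off).astype(np.uint8)
    m,l,s,_=cv2.connectedComponentsWithStats(k); i=1+s[1:,4].argmax(); v,u=np.nonzero(l==i); P=np.stack([.65-v*mm/1000,-.335-u*mm/1000],1)
    X=P[:,0]; sel=(X>X.min()+.013)&(X<X.max()-.002); f=cv2.fitLine(P[sel].astype(np.float32)*1000,cv2.DIST_HUBER,0,.01,.01).ravel()
    tip=P[X>X.max()-.001].mean(0); t[n]=tip; hd=P[X<X.min()+.001].mean(0); print(n,off,"yaw",round(np.arctan(f[1]/f[0]),3),"on line",f[2:].round(1),"tip",tip.round(4),"head",hd.round(4),"w@head",np.ptp(P[X<X.min()+.008][:,1]).round(4))
    if n=="w": cv2.imwrite("pics/bm.png",cv2.hconcat([o,cv2.merge([k*255]*3)]))
for a,b in(("w","scene"),("w","side")):
    C={"w":load("wbolt"),"scene":S,"side":D}; f=lambda n:proj(C[n],np.array([*t[n],.007])); print("tip tri",tri(C[a],f(a),C[b],f(b)))
```

```text
w 8 yaw 0.269 on line [ 611.8 -359.9] tip [ 0.6321 -0.355 ] head [ 0.5801 -0.3627] w@head 0.0141
w 12 yaw 0.268 on line [ 612.6 -359.7] tip [ 0.632  -0.3549] head [ 0.5816 -0.3706] w@head 0.0102
w 16 yaw 0.267 on line [ 612.9 -359.7] tip [ 0.6318 -0.3549] head [ 0.5822 -0.3705] w@head 0.0093
w 20 yaw 0.267 on line [ 614.9 -359.1] tip [ 0.6315 -0.3548] head [ 0.586  -0.3669] w@head 0.0036
scene 14 yaw 0.258 on line [ 614.4 -355.6] tip [ 0.6324 -0.3514] head [ 0.5849 -0.3648] w@head 0.0108
side 14 yaw 0.241 on line [ 611.3 -359.3] tip [ 0.6285 -0.3552] head [ 0.5825 -0.3677] w@head 0.0078
tip tri (array([ 0.62823833, -0.35518663,  0.01420885]), np.float64(0.0011117236364040174))
tip tri (array([ 0.63089988, -0.35428493,  0.00508614]), np.float64(0.0025880604728968663))
```

Shank yaw is 0.267 and the centre (0.605, −0.3617). The heights (5 to 14 mm) bracket the nominal 7 mm.

Run:
```python
from h import *
from cell import env
S=load("scene0")
pick([.605,-.3617],.267,.0752,.045)
place(99,.0858,.035)
look("wt2")
env.reach([.56,.257,.2],quat(.12)); look("wsp")
im=np.zeros((420,800,3),np.uint8)
c=load("wt2"); a=ortho(c,c["p"],.44,.64,-.16,.14,.01,.75); im[:a.shape[0],:a.shape[1]]=a
c=load("wsp"); b=ortho(c,c["p"],.47,.65,.19,.33,.006,.5); im[:b.shape[0],420:420+b.shape[1]]=b; cv2.imwrite("pics/a3.png",im)
r,s=bright(c,.47,.65,.21,.30,.006),bright(S,.47,.65,.21,.30,.006); print(r,s,tri(c,proj(c,np.array([*r[0],.006])),S,proj(S,np.array([*s[0],.006]))))
```

```text
grip opening 0.0061 F 41.1 hit False z 0.0757
lifted 0.006 t 14.4
held 0.0064
down hit False z 0.0857
t 18.8
(array([0.55842584, 0.25214868]), [26.34280776977539, 147.15638732910156], np.float32(0.11379194)) (array([0.55957605, 0.25730136]), [27.540498733520508, 146.1093292236328], np.float32(0.11645198)) (array([0.55689403, 0.25213702, 0.01097247]), np.float64(0.00038692517422975756))
```

View pics/a3.png

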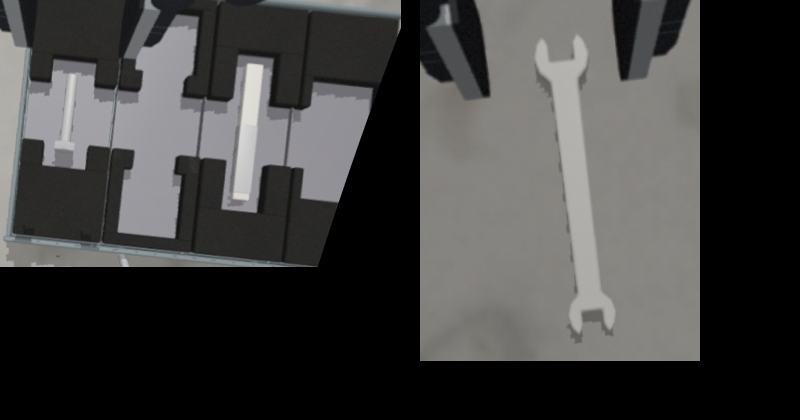

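Bolt lies in its recess at crop (68,112). The short spanner is at crop (578,185): 147 × 26 mm, clear all round.

Run:
```python
from h import *
from cell import env
pick([.5577,.2527],.114,.0740,.05,f=60)
place(33,.0846,.035)
look("wt3")
env.reach([.60,.37,.26],quat(0)); look("wtape"); print(env.get_state()["time"])
im=np.zeros((420,800,3),np.uint8)
c=load("wt3"); a=ortho(c,c["p"],.44,.64,-.16,.14,.01,.75); im[:a.shape[0],:a.shape[1]]=a
c=load("wtape"); b=ortho(c,c["p"],.50,.70,.29,.47,.07,.5); im[:b.shape[0],420:420+b.shape[1]]=b; cv2.imwrite("pics/a4.png",im)
W=cloud(c,c["d"]); m=(W[...,2]>.045)&(W[...,2]<.09)&(abs(W[...,0]-.6)<.08)&(abs(W[...,1]-.37)<.08)
P=W[m]; print(len(P),np.percentile(P[:,2],[5,50,95]))
T=P[P[:,2]>.06]; print(cv2.minAreaRect((T[:,:2]*1000).astype(np.float32)))
```

```text
grip opening 0.0108 F 58.8 hit False z 0.0745
lifted 0.0109 t 22.7
held 0.0105
down hit True z 0.0845
t 26.2
27.65
3437 [0.05526682 0.06465268 0.07053233]
((630.9921875, 399.3268127441406), (134.6895751953125, 43.11841583251953), 30.110363006591797)
```

View pics/a4.png

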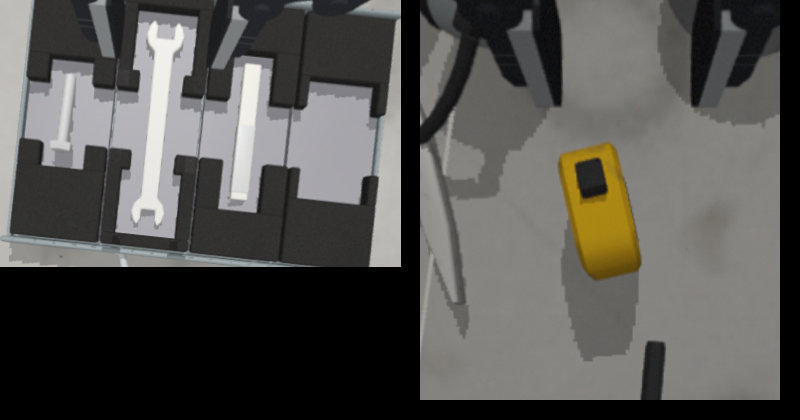

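Short spanner is seated in its recess, crop (158,125). The tape measure is at crop (600,212), with clear floor on both sides; the marker's end is at (653,345).

Run:
```python
from h import *
S=load("scene0");D=load("side0")
for n,c in(("w",load("wtape")),("scene",S),("side",D)):
    h=cv2.inRange(cv2.cvtColor(c["p"],cv2.COLOR_BGR2HSV),(15,110,60),(34,255,255))>0; W=cloud(c,cv2.medianBlur(c["d"],3)); m=h&(abs(W[...,0]-.6)<.09)&(abs(W[...,1]-.38)<.08)
    P=W[m]
    for lo in(.005,.03,.055):
        T=P[(P[:,2]>lo)&(P[:,2]<.08)]; r=cv2.minAreaRect((T[:,:2]*1000).astype(np.float32)); print(n,lo,len(T),np.round(r[0],1),np.round(r[1],1),round(r[2],1),"z",np.percentile(T[:,2],[2,98]).round(3))
c=load("wtape")
# neighbours: anything above table within the fingers' band
W=cloud(c,c["d"]); 
for lo,hi in((.0,.01),(.01,.02),(.02,.3)):pass
k=(W[...,2]>.02)&(W[...,2]<.16)&(abs(W[...,0]-.597)<.06)&(W[...,1]>.41)&(W[...,1]<.5); print("left nbr",k.sum(),W[k].min(0) if k.any() else "")
```

```text
w 0.005 3087 [600.3 381.3] [65.9 33.2] 13.3 z [0.032 0.066]
w 0.03 3039 [600.3 381.2] [65.8 33.1] 13.0 z [0.041 0.066]
w 0.055 2799 [600.4 381.9] [64.2 31.9] 12.9 z [0.056 0.066]
scene 0.005 285 [599.2 376.9] [66.2 33.6] 1.7 z [0.008 0.069]
scene 0.03 208 [598.9 377.7] [65.5 32. ] 1.7 z [0.032 0.069]
scene 0.055 124 [599.9 378.6] [61.8 30.3] 1.7 z [0.055 0.07 ]
side 0.005 280 [596.1 376.1] [64.1 28.5] 12.6 z [0.008 0.068]
side 0.03 199 [595.9 376.9] [64.1 27.2] 13.1 z [0.032 0.068]
side 0.055 102 [596.9 378.1] [59.5 25.6] 13.7 z [0.055 0.069]
left nbr 2018 [0.55248303 0.4663775  0.02001276]
```

Run:
```python
from h import *
from cell import env,camera,calibration
pick([.600,.3805],.228,.088,.055,f=60,hover=.24)
place(-99,.0985,.052,hover=.24)
env.reach([.53,-.01,.32],quat(TY)); look("wt4"); c=load("wt4")
cc=calibration("side"); p,d=camera("side"); s={**cc,"p":p}
im=np.zeros((420,800,3),np.uint8); im[:,:]=0
a=ortho(c,c["p"],.43,.65,-.17,.14,.01,.75); im[:a.shape[0],:a.shape[1]]=a; im[:320,430:]=cv2.resize(p[130:370,200:478],(370,320)); cv2.imwrite("pics/a5.png",im)
W=cloud(c,c["d"]); h=cv2.inRange(cv2.cvtColor(c["p"],cv2.COLOR_BGR2HSV),(15,110,60),(34,255,255))>0; T=W[h&(W[...,2]>.04)&(W[...,2]<.1)]
R=np.array([[np.cos(TY),-np.sin(TY)],[np.sin(TY),np.cos(TY)]])
def rep(n,xy,y0): print(n,((xy-lane(y0))@R*1000).round(1))
r=cv2.minAreaRect((T[:,:2]*1000).astype(np.float32)); print(r,np.percentile(T[:,2],[50,98])); rep("tape",np.array(r[0])/1000,-99)
for n,y0,z in(("spanner",33,.016),("soap",-33,.017),("bolt",99,.019)):
    x,y=lane(y0); q=bright(c,x-.08,x+.08,y-.02,y+.02,z,thr=190); print(q); rep(n,q[0],y0)
print(env.get_state()["time"])
```

```text
grip opening 0.0317 F 59.3 hit False z 0.0888
lifted 0.0311 t 31.0
held 0.0313
down hit True z 0.0988
t 35.5
((532.3447265625, -105.57624053955078), (32.12260055541992, 65.38892364501953), 84.12385559082031) [0.07395688 0.07699228]
tape [-0.7  2.8]
(array([0.54671136, 0.02214478]), [26.713911056518555, 146.22012329101562], np.float32(-0.09647381))
spanner [-0.  -0.7]
(array([ 0.53990094, -0.04248743]), [11.383125305175781, 98.32734680175781], np.float32(-0.105665684))
soap [0.1 0.3]
(array([0.55966779, 0.08874882]), [2.5455844402313232, 41.93143081665039], np.float32(-0.1418972))
bolt [5.7 0.9]
36.1417
```

View pics/a5.png

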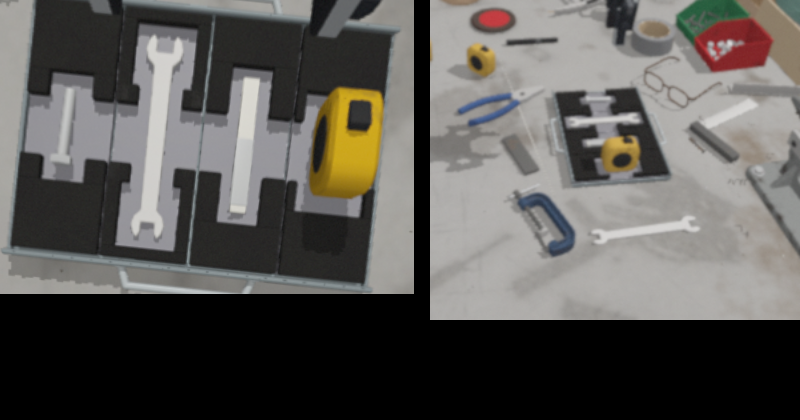

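All four are seated: bolt (65,125), spanner (155,135), soapstone (243,145), tape (345,142). The long spanner and the marker have not moved, and nothing touches the gripper.

```bash
python3 -c "
from cell import job
print(job.job_done())"
```

```text
the job is handed in; nothing more can be done
None
```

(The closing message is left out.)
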